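# Close the dust-filter box and hold its cover shut

## Task

Turn the red quarter-turn fastener on the white filter box until the line on it points at the two yellow marks on the frame. Then pick up the aluminium cover panel by its grip, fit it squarely over the frame with its slot over the fastener, and press it down so that the rubber seal is squeezed flat and the panel bears on the frame. Finish while still holding the panel pressed down, and leave the other things on the bench where they are.

Things in the scene. Friction and masses are not known exactly. Their poses are not given: they have to be found in the camera images.
- frame_centre (a point): centre of the flat grey frame (172 x 122 mm, long along x) on top of the white filter box, on its surface, 90 mm above the bench. The box may stand left or right. x points away from the fastener, z up. A black rubber seal, a rectangle 150 x 100 mm with bars 7 mm wide, stands 4 mm proud of the frame around this point.
- fastener_grip (a point): red fastener: a bar 34 mm long, 10 wide, 22 tall, white line along its top, on an upright pin 8 mm thick. It stands on the frame, 50 mm from frame_centre towards the frame's -x. This point: in the bar on its turning axis, 25 mm above the frame (the bar spans 12 to 34 mm above the frame). x runs along the bar, z up.
- fastener (a joint): turn of the fastener (rad), positive anticlockwise seen from above. 0: bar along the frame's x; 1.571 (a quarter turn): bar along the frame's y, in line with the two yellow marks and with the panel's slot. It stops at -0.1 and 1.85, has a little friction (0.04 N m) and stays where it is left.
- seal (a joint): how far the seal is squeezed (m): 0 free, 0.004 when squeezed flush with the frame; a spring of about 2000 N/m that pushes back up, fully flush takes 8 N (the panel's own weight is about 2 N and squeezes it about 1 mm).
- panel_grip (a point): centre of the black grip of the loose aluminium panel, 26 mm above the panel's underside. Grip: in the panel's middle, 56 mm along x, 16 mm in y, 8 to 44 mm above the underside. Panel sizes: see panel. Fitted, panel x and frame x point the same way and this point is straight above frame_centre, 26 mm above it when fully down.
- panel: loose aluminium panel, 150 (x) x 100 (y) x 8 mm, about 0.22 kg, lying flat on the bench, grip up; origin in the middle of its underside, axes as for panel_grip. Its slot, 18 (x) x 38 mm (y), goes right through, centred 50 mm from the middle towards the panel's -x.
- filter_box: the white filter box, 200 x 170 mm, fixed to the bench; origin in the middle of its underside, axes as for frame_centre
- jar: small glass jar with a steel cap, 48 mm across, 75 mm tall, loose bystander, origin at its underside; leave it alone
- ring_box: blue ring box, 50 x 50 x 40 mm, loose bystander, origin at its underside; leave it alone
- ring_cone: wooden ring-display cone, 48 mm across its foot, 82 mm tall, loose bystander, origin at its underside; leave it alone
- hammer: hammer lying flat, about 200 mm long, loose bystander, origin at its underside; leave it alone
- bench_block: steel bench block, 70 x 70 x 22 mm, loose bystander, origin at its underside; leave it alone
- dish: white ceramic dish, 100 mm across, 30 mm tall, loose bystander, origin at its underside; leave it alone
- brush: bench brush lying flat, loose bystander, origin at its underside; leave it alone
There are look-alikes about, which are no part of the job. Of the things that look like the panel, the smallest one is meant.

How it is judged (in metres and radians):
On the way, in this order (a step that is already met when the one before it is completed fails the run):
1. the fastener is turned in line with the yellow marks (value of joint fastener between 1.43 and 1.71 rad and distance of panel from where it was at the start of the episode below 0.03 m), for 0.2 s.
2. the panel is lifted off the bench (height (world z) of panel above 0.03 m), for 0.1 s.
3. the panel is fitted over the fastener onto the seal (value of joint fastener between 1.43 and 1.71 rad and horizontal distance between panel_grip and frame_centre below 0.008 m and angle between the x axis of panel_grip and the x axis of frame_centre, either way round below 0.09 rad and z of panel_grip in the frame of frame_centre below 0.0315 m), for 0.1 s.
At the end, for the whole second after the job is handed in: Fastener within 0.14 rad of the marks; panel over the frame, slot over fastener (8 mm, 0.09 rad), level within 0.04 rad; the robot touches it and presses it still through the last second: seal squeezed over 3.2 of 4 mm, panel bearing on the box with over 6 N (all of step 3 and angle between panel_grip's own z axis and vertical below 0.04 rad and value of joint seal above 0.0032 m and contact force between panel and filter_box above 6 N and contact force between any of the fingers, the arm and panel above 2 N and linear speed of panel below 0.02 m/s); the arm keeps its last pose, push and grip.
It fails at once if another thing on the bench was shifted by more than 30 mm (distance of any of jar, ring_box, ring_cone, hammer, bench_block, dish, brush from where it was at the start of the episode above 0.03 m).
It also fails if it takes over 48 s, if anything falls off the work surface, if the arm or the gripper's body presses on something with over 40 N, if the wrist force passes 120 N, or if a joint passes its speed limit or range.

## Robot

A 7-joint arm with a two-finger parallel gripper is mounted at the origin on the work surface. World frame = base frame: x ahead of the robot, y to its left, z up, the work surface at z = 0. Lengths are in mm, angles in rad, forces in N, time in s.
With the tool pointing down it reaches from about 425 to 875 mm from the base axis. Payload 4.7 kg.
Tool frame: the origin (TCP) lies where the fingers leave the gripper's body, on its centre line; the fingertips stand 73 mm ahead of it and the grasp point (between the pads) lies 54 mm ahead of it; z points along the fingers, y is the direction in which the jaws open and shut (so a half turn about z gives the same grasp; the last joint's range is limited). The gripper opens to 85 mm and grips with 20 to 120 N. Pads are 22 mm wide; open, the fingers measure 114 mm over their backs; the gripper's body (76 mm by 85 mm) begins 54 mm behind the grasp point. The pads swing forward as they close: fully open they stand 13 mm farther back than shut.
Start: joints at [-1.208, 0.321, -0.07, 1.45, 0.023, 1.371, -0.057], TCP at [222.173, 610.865, 303.949] pointing down, gripper open.
Joint ranges: [-2.86, 2.86], [-0.3, 2.09], [-1.38, 1.24], [0.06, 2.45], [-1.56, 4.7], [0.09, 2.05], [-2.69, 2.69]. Speed limits (rad/s): [2.57, 2.57, 3.14, 3.14, 3.14, 3.14, 3.14].

## Interface

Orientations are given as a unit quaternion [x, y, z, w].
In Python, from plant import ctrl gives the robot as it stands. The module is installed in compiled form; this text tells all that it offers.
- The arm moves only by the tool servo_tool, never from a script. Its argument "plan" is a list of rows, each an object with "linear": the shift along the tool's x, y, z scaled (see below), a list of three; "twist": the turn, a rotation vector about the tool's x, y, z scaled (see below), a list of three. In form: [{"linear": [dx, dy, dz], "twist": [ax, ay, az]}, ...]. A call has 1 to 12 rows; each row shifts and turns the pose as measured when the row begins, along the tool's axes as they then stand; what a row does not reach is not made up. The controller multiplies each number of a shift by 750 mm and each number of a turn by 30 degrees. A row lasts 1/8 s, in which the tool goes at most 62.5 mm and 10.7 degrees, less where a joint would pass 70% of its speed; a pose out of reach is approached as far as the arm can. A call with a number of a shift or a turn outside -1 to 1 is refused whole. A call with a gripper value outside its range is refused whole. "gripper" is the opening, from 0 (shut) to 1 (fully open), set as the call begins (left out, the last holds). The fingers move at their own pace and stop on an object; "grip_force" is the grip in N (left out, the last holds). Time passes only in rows, so rows that do not move let the fingers close. It gives the time, the measured TCP pose, the force and the opening at its end, in the units of the state.
- ctrl.get_state(): the state, without advancing time (a new reading comes with each control period).
- ctrl.grab_frame(name): name is "side" or "top"; returns the picture (480x640x3 uint8, red, green, blue); there is no depth.
- ctrl.calibration(name): a dict with "mtx" (3x3 intrinsics, pixels), "rvec" (rotation vector, rad) and "tvec" (3), from world to camera coordinates, as OpenCV has them. Camera axes: x right, y down, z forward; pixel columns grow to the right and rows downward; lengths in mm; the calibration is good to about 2 mm. A picture is of the moment at which its call begins. calibration takes no time and is no camera call.
- ctrl.finish_job(): hands the job in, once; it reports no verdict.
Trained networks look in the newest picture that a camera, given by its name, has taken for a name from the list of things; names that differ only in an ending like _2 or _b are one class to them, and where a whole thing is asked for, a point or a joint stands for the part that bears it (a point fixed in the world has none). Each returns a list of dicts, best first, with "conf" (0 to 1); they miss things now and then, are a little off and sometimes report something else, mostly with a low value. They report only what shows in the picture. A call takes as long as a camera call. They do not tell look-alikes from the thing itself.
- ctrl.cut_out(camera, thing): "mask" (480x640 bool, what is visible of it) and "extent" ([left, top, right, bottom] in pixels, round what is visible of it).
The state is a dict: "t": time; "joint_pos": joint angles; "qd": joint speeds; "joint_torque": joint torques, N m; "position": TCP position; "tcp_rot": TCP orientation; "contact_force": force on the tool from outside, world axes, zero at the start; "torque": the same for the moment, N m; "gripper_width": finger opening in mm.
Only numpy, scipy, OpenCV 4.12 (cv2) and the standard library are available. Lean on these libraries where they do the work, as an engineer would, in place of code of your own. Each camera call takes 0.05 s, during which the arm holds its last target.

## Working session

There is one attempt and no reset: what is moved stays moved. The work goes in short steps, Python scripts to look and compute and a tool call to move; the robot and the scene stay as the last step left them, time stands still between calls to the robot, and variables do not carry over. Pictures are saved under pics/ and viewed, and the job is handed in when it is done.

Besides the shell and the picture viewer there is one more tool, called after "Request:" as name([rows], argument=value, ...), one row to a line, values as JSON. servo_tool: Moves the arm, as the interface text tells. Shifts and turns lie within -1 to 1; 1 stands for 750 mm of shift or 30 degrees of turn. Its arguments: {"type":"object","properties":{"plan":{"type":"array"},"gripper":{"type":"number"},"grip_force":{"type":"number"}},"required":["plan"]}

```bash
mkdir -p pics; cat > h.py <<'E'
import numpy as np, cv2
from plant import ctrl
def cam(n):
    c=ctrl.calibration(n); return np.array(c["mtx"],float),np.array(c["rvec"],float).ravel(),np.array(c["tvec"],float).ravel()
def pix2w(n,uv,z):
    K,r,t=cam(n); R=cv2.Rodrigues(r)[0]; uv=np.atleast_2d(uv)
    d=(np.c_[uv,np.ones(len(uv))]@np.linalg.inv(K).T)@R; o=-R.T@t
    s=(z-o[2])/d[:,2]; return o+d*s[:,None]
def w2pix(n,P):
    K,r,t=cam(n); return cv2.projectPoints(np.atleast_2d(np.array(P,float)),r,t,K,None)[0].reshape(-1,2)
def snap(n,f):
    im=ctrl.grab_frame(n); cv2.imwrite(f"pics/{f}.png",im[:,:,::-1]); return im
E
python3 - <<'E'
from h import *
for n in ("top","side"):
    snap(n,n+"0"); K,r,t=cam(n); R=cv2.Rodrigues(r)[0]; print(n,K.tolist(),(-R.T@t).round(),R[2].round(2))
s=ctrl.get_state(); print({k:np.round(v,3).tolist() for k,v in s.items()})
E
```

```text
top [[555.441521101872, 0.0, 302.0963687118703], [0.0, 555.441521101872, 222.59298196966958], [0.0, 0.0, 1.0]] [ 322.    5. 1374.] [ 0.15  0.01 -0.99]
side [[618.4802518233704, 0.0, 322.72058286769794], [0.0, 618.4802518233704, 234.2289670647229], [0.0, 0.0, 1.0]] [ -81. -888. 1054.] [ 0.4   0.63 -0.67]
{'t': 0.1, 'joint_pos': [-1.208, 0.322, -0.07, 1.452, 0.023, 1.371, -0.057], 'qd': [-0.0, -0.001, -0.001, -0.003, -0.0, 0.0, 0.001], 'joint_torque': [-0.001, -49.488, -0.385, -31.521, 0.013, 0.007, -0.0], 'position': [222.042, 610.524, 302.938], 'tcp_rot': [0.173, 0.985, -0.001, -0.0], 'contact_force': [-0.276, 0.102, -0.054], 'torque': [-0.006, -0.004, -0.055], 'gripper_width': 84.845}
```

View pics/top0.png

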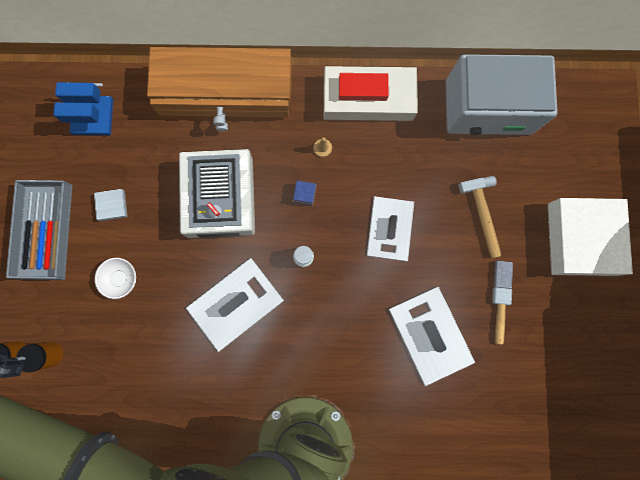

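View pics/side0.png

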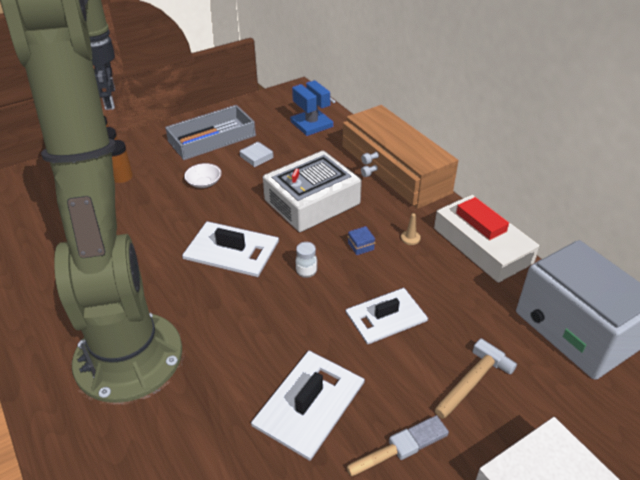

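The smallest panel is the one near (390,228) in the top view. The fastener is near (213,210) and the frame centre near (214,190). I'll zoom in to measure them.

```bash
python3 - <<'E'
from h import *
a=cv2.imread("pics/top0.png")
c=cv2.resize(a[140:250,165:265],None,fx=5,fy=5,interpolation=cv2.INTER_CUBIC);
d=cv2.resize(a[185:270,355:425],None,fx=5,fy=5,interpolation=cv2.INTER_CUBIC)
cv2.imwrite("pics/z1.png",c); cv2.imwrite("pics/z2.png",d)
b=cv2.imread("pics/side0.png")
cv2.imwrite("pics/z3.png",cv2.resize(b[145:235,255:370],None,fx=6,fy=6,interpolation=cv2.INTER_CUBIC))
for n in("top",):
  for th in("panel","fastener","filter_box","frame_centre"):
    for r in ctrl.cut_out(n,th): 
      ys,xs=np.nonzero(r["mask"]); print(n,th,round(r["conf"],2),r["extent"],xs.mean().round(1),ys.mean().round(1),len(xs)); 
      rr=cv2.minAreaRect(np.c_[xs,ys].astype(np.float32)); print(rr)
E
```

```text
top panel 0.9 [189.5, 257.2, 284.0, 348.0] 233.6 304.9 4142
((234.7901153564453, 303.98358154296875), (53.84187698364258, 82.76225280761719), 51.76617431640625)
top panel 0.57 [370.1, 193.6, 416.6, 258.6] 390.5 227.6 2350
((390.5069274902344, 228.41726684570312), (41.937965393066406, 61.03843307495117), 4.763641834259033)
top panel 0.57 [388.1, 287.2, 475.8, 385.8] 432.1 336.4 4552
((431.5848388671875, 335.5124816894531), (86.18804931640625, 55.69879150390625), 64.65382385253906)
top fastener 0.45 [209.8, 203.4, 218.2, 215.0] 213.5 209.0 44
((213.49998474121094, 208.99996948242188), (13.443873405456543, 3.072885513305664), 50.194427490234375)
top filter_box 0.69 [178.7, 147.4, 254.4, 237.2] 216.7 193.1 6259
((216.2204132080078, 192.67071533203125), (87.5870132446289, 74.48822021484375), 87.95458984375)
top frame_centre 0.92 [179.9, 147.4, 252.9, 241.0] 216.6 193.2 6319
((216.27914428710938, 192.87403869628906), (87.25154876708984, 74.45864868164062), 88.09085083007812)
top frame_centre 0.22 [296.7, 247.9, 314.2, 266.1] 303.3 256.0 322
((303.20001220703125, 255.9000244140625), (19.677398681640625, 19.230182647705078), 63.43495178222656)
```

View pics/z1.png

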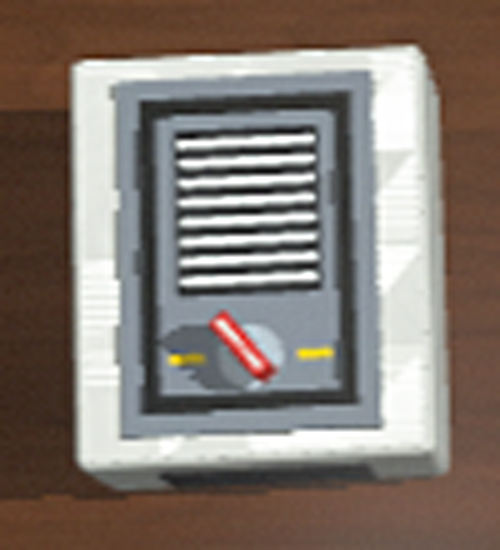

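View pics/z2.png

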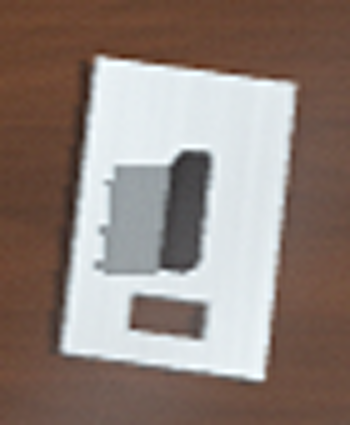

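View pics/z3.png

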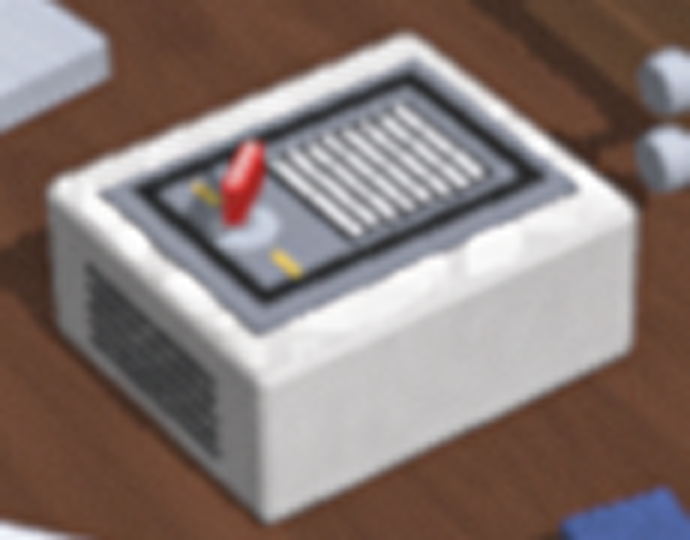

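```bash
cat >> h.py <<'E'
from scipy.optimize import least_squares
def up(p,o,f): return (np.array(p,float)+.5)/f-.5+np.array(o)
def fitrect(obs,g0):
    # obs: list of (cam, pix Nx2, local Nx3)
    def pred(g,L):
        c,s=np.cos(g[2]),np.sin(g[2]); return np.c_[g[0]+c*L[:,0]-s*L[:,1],g[1]+s*L[:,0]+c*L[:,1],L[:,2]]
    def res(g): return np.concatenate([(w2pix(n,pred(g,L))-p).ravel() for n,p,L in obs])
    o=least_squares(res,g0,x_scale=[100,100,1]); return o.x,res(o.x).reshape(-1,2).round(2)
def R4(hx,hy,z,cx=0): return np.array([[cx+hx,hy,z],[cx+hx,-hy,z],[cx-hx,-hy,z],[cx-hx,hy,z]],float)
E
python3 - <<'E'
from h import *
ft=up([(115,83),(371,70),(383,428),(122,437)],(165,140),5)
fs=up([(410,65),(580,187),(258,332),(102,192)],(255,145),6)
L=R4(86,61,90)
g0=[600,200,0]
for o in ([("top",ft,L)],[("side",fs[[0,1,2,3]],L)],[("top",ft,L),("side",fs,L)]):
    g,r=fitrect(o,g0); print("frame",g[:2].round(1),np.degrees(g[2]).round(2)); print(r.tolist())
pt=up([(96,56),(297,84),(265,381),(61,352)],(355,185),5); sl=up([(134,295),(208,303),(204,341),(129,330)],(355,185),5)
g,r=fitrect([("top",pt,R4(75,50,8))],[500,-180,0]);print("panel",g[:2].round(1),np.degrees(g[2]).round(2),r.tolist())
print(pix2w("top",pt,8).round(1))
print("slot",pix2w("top",sl,8).mean(0).round(1))
ctr=up([(222,318),(264,372)],(165,140),5); w=pix2w("top",ctr,124);print("bar",w.round(1),np.degrees(np.arctan2(*(w[0]-w[1])[[1,0]])),np.linalg.norm(w[0]-w[1]))
ym=up([(187,359),(315,353)],(165,140),5);w=pix2w("top",ym,90);print("ymarks",w.round(1),np.degrees(np.arctan2(*(w[0]-w[1])[[1,0]])),w.mean(0))
im=cv2.imread("pics/side0.png");cv2.imwrite("pics/z4.png",cv2.resize(im[280:350,335:435],None,fx=6,fy=6,interpolation=cv2.INTER_CUBIC))
E
```

```text
frame [593.2 222.8] 3.6
[[0.14, -0.11], [0.04, 0.07], [-0.13, -0.32], [-0.05, 0.37]]
frame [591.6 224.6] 4.04
[[0.68, -1.17], [0.34, -0.15], [-0.06, 0.6], [-0.93, 0.43]]
frame [592.4 223.5] 3.75
[[-0.24, 0.28], [-0.34, 0.33], [-0.32, -0.06], [-0.25, 0.77], [1.33, -1.03], [0.85, 0.09], [0.24, 0.68], [-0.45, 0.42]]
panel [ 520.9 -205.5] -7.0 [[0.3, 0.17], [-0.17, -0.1], [-0.28, -0.16], [0.15, 0.1]]
[[ 601.8 -164.2    8. ]
 [ 589.  -264.7    8. ]
 [ 439.9 -246.6    8. ]
 [ 452.8 -146.3    8. ]]
slot [ 470.8 -199.6    8. ]
bar [[555.4 227.7 124. ]
 [530.6 207.4 124. ]] 39.18323489500206 32.00767228265576
ymarks [[541.9 249.4  90. ]
 [545.6 189.3  90. ]] 93.55072526741799 [543.76354363 219.33228571  90.        ]
```

View pics/z4.png

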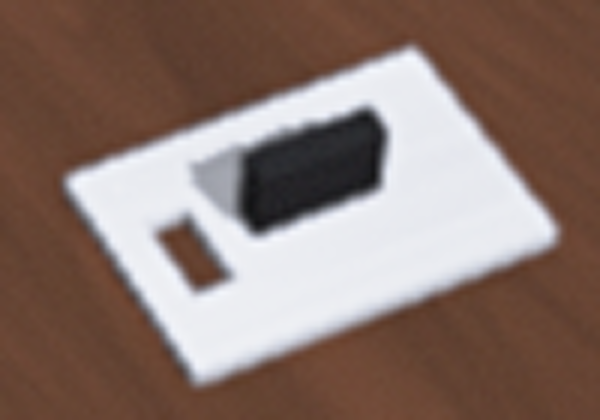

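```bash
cat >> h.py <<'E'
from scipy.spatial.transform import Rotation as Ro
def rem(x,y,z,yawy,p=True):
    s=ctrl.get_state(); R=Ro.from_quat(s["tcp_rot"])
    a=np.radians(yawy); ty=np.array([np.cos(a),np.sin(a),0]); tz=np.array([0,0,-1.]); tx=np.cross(ty,tz)
    T=Ro.from_matrix(np.c_[tx,ty,tz]); d=R.inv().apply(np.array([x,y,z])-s["position"]); rv=(R.inv()*T).as_rotvec()
    yy=R.as_matrix()[:,1]
    print("t",s["t"],"pos",np.round(s["position"],1),"yawY",np.degrees(np.arctan2(yy[1],yy[0])).round(2),"tilt",np.degrees(np.arccos(-R.as_matrix()[2,2])).round(2),"F",np.round(s["contact_force"],1),"w",round(s["gripper_width"],1),"j",np.round(s["joint_pos"],2))
    print("units lin",(d/750).round(4)," mm",d.round(1)," twist",(np.degrees(rv)/30).round(4),"deg",np.degrees(rv).round(2))
E
python3 -c "
from h import *
rem(543,219,280,-50.8)"
```

```text
t 0.3 pos [222.1 610.8 303.6] yawY 70.02 tilt 0.03 F [0.5 0.6 0.1] w 85.1 j [-1.21  0.32 -0.07  1.45  0.02  1.37 -0.06]
units lin [-0.5806 -0.3447  0.0317]  mm [-435.4 -258.5   23.8]  twist [-5.0000e-04  1.2000e-03  4.0272e+00] deg [-1.0000e-02  4.0000e-02  1.2082e+02]
```

Request:
servo_tool([
  {"linear": [-0.0645,-0.0382,0],"twist": [0,0,0]},
  {"linear": [-0.0645,-0.0382,0],"twist": [0,0,0]},
  {"linear": [-0.0645,-0.0382,0],"twist": [0,0,0]},
], gripper=1)

```text
t: 0.68
position: [326.8, 481.6, 302.2]
tcp_rot: [0.168, 0.986, 0.0, -0.001]
contact_force: [2.0, 0.6, 0.0]
gripper_width: 85.4
```

```bash
python3 -c "
from h import *
rem(543,219,280,-50.8)"
```

```text
t 0.675 pos [326.8 481.6 302.2] yawY 70.68 tilt 0.16 F [2.  0.6 0. ] w 85.4 j [-1.03  0.18  0.01  1.63 -0.    1.33  0.22]
units lin [-0.388  -0.235   0.0286]  mm [-291.  -176.2   21.5]  twist [-5.9000e-03 -2.7000e-03  4.0492e+00] deg [-1.8000e-01 -8.0000e-02  1.2148e+02]
```

Request:
servo_tool([
  {"linear": [-0.0645,-0.039,0],"twist": [0,0,0]},
  {"linear": [-0.0645,-0.039,0],"twist": [0,0,0]},
  {"linear": [-0.0645,-0.039,0],"twist": [0,0,0]},
  {"linear": [-0.0645,-0.039,0],"twist": [0,0,0]},
  {"linear": [-0.0645,-0.039,0],"twist": [0,0,0]},
  {"linear": [-0.0645,-0.039,0],"twist": [0,0,0]},
  {"linear": [0,0,0],"twist": [0,0,0.34]},
  {"linear": [0,0,0],"twist": [0,0,0.34]},
  {"linear": [0,0,0],"twist": [0,0,0.34]},
  {"linear": [0,0,0],"twist": [0,0,0.34]},
  {"linear": [0,0,0],"twist": [0,0,0.34]},
  {"linear": [0,0,0],"twist": [0,0,0.34]},
])

```text
t: 2.17
position: [552.2, 202.6, 302.5]
tcp_rot: [0.662, 0.749, 0.001, 0.0]
contact_force: [-0.6, -0.1, 0.2]
gripper_width: 85.7
```

Request:
servo_tool([
  {"linear": [0,0,0],"twist": [0,0,0.34]},
  {"linear": [0,0,0],"twist": [0,0,0.34]},
  {"linear": [0,0,0],"twist": [0,0,0.34]},
  {"linear": [0,0,0],"twist": [0,0,0.34]},
  {"linear": [0,0,0],"twist": [0,0,0.34]},
  {"linear": [0,0,0],"twist": [0,0,0.34]},
])

```text
t: 2.92
position: [551.7, 202.8, 302.5]
tcp_rot: [0.957, 0.291, 0.001, -0.001]
contact_force: [-0.9, -0.3, 0.7]
gripper_width: 85.2
```

```bash
python3 -c "
from h import *
rem(543,219,250,-50.8)"
```

```text
t 2.925 pos [551.7 202.8 302.5] yawY -56.17 tilt 0.09 F [-0.9 -0.3  0.7] w 85.2 j [-0.81  0.2   0.47  1.63 -0.09  1.33 -1.3 ]
units lin [ 0.0023 -0.0244  0.07  ]  mm [  1.7 -18.3  52.5]  twist [-0.001  -0.0029 -0.1789] deg [-0.03 -0.09 -5.37]
```

Request:
servo_tool([
  {"linear": [0.0023,-0.0244,0.03],"twist": [0,0,-0.179]},
  {"linear": [0,0,0.04],"twist": [0,0,0]},
  {"linear": [0,0,0.03],"twist": [0,0,0]},
  {"linear": [0,0,0],"twist": [0,0,0]},
])

```text
t: 3.42
position: [542.9, 220.1, 226.4]
tcp_rot: [0.942, 0.336, 0.002, -0.001]
contact_force: [0.1, -0.2, -0.4]
gripper_width: 85.3
```

```bash
python3 -c "
from h import *
rem(543,219,172,-50.8); snap('side','s1')
a=cv2.imread('pics/s1.png');cv2.imwrite('pics/s1z.png',cv2.resize(a[90:240,220:400],None,fx=4,fy=4,interpolation=cv2.INTER_CUBIC))"
```

```text
t 3.425 pos [542.9 220.1 226.4] yawY -50.69 tilt 0.21 F [ 0.1 -0.2 -0.4] w 85.3 j [-0.81  0.24  0.44  1.73 -0.11  1.19 -1.22]
units lin [-0.0011  0.0012  0.0725]  mm [-0.8  0.9 54.4]  twist [-0.0008 -0.0068  0.0036] deg [-0.03 -0.2   0.11]
```

View pics/s1z.png

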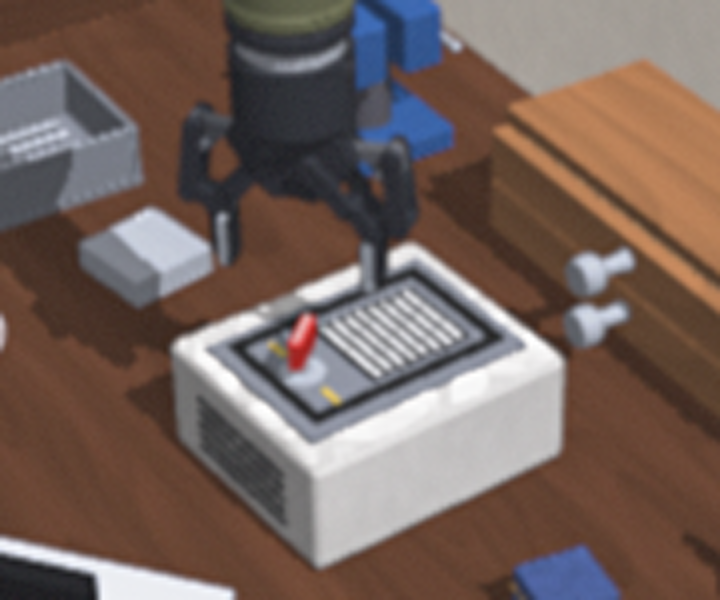

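The side view shows the fingers straddling the bar, with the red bar at about (300,340) in the crop. I'll descend and close.

Request:
servo_tool([
  {"linear": [-0.001,0.0012,0.036],"twist": [0,-0.0068,0]},
  {"linear": [0,0,0.036],"twist": [0,0,0]},
  {"linear": [0,0,0],"twist": [0,0,0]},
])

```text
t: 3.85
position: [546.7, 220.0, 177.6]
tcp_rot: [0.942, 0.336, 0.005, -0.001]
contact_force: [-0.7, 0.4, 0.3]
gripper_width: 85.2
```

Request:
servo_tool([
  {"linear": [0,0,0],"twist": [0,0,0]},
  {"linear": [0,0,0],"twist": [0,0,0]},
  {"linear": [0,0,0],"twist": [0,0,0]},
  {"linear": [0,0,0],"twist": [0,0,0]},
  {"linear": [0,0,0],"twist": [0,0,0]},
  {"linear": [0,0,0],"twist": [0,0,0]},
], gripper=0, grip_force=20)

```text
t: 4.6
position: [547.0, 223.9, 182.9]
tcp_rot: [0.942, 0.337, 0.007, -0.004]
contact_force: [-0.6, 0.3, -1.4]
gripper_width: 9.5
```

```bash
python3 -c "
from h import *
rem(543,219,172,3.65)"
```

```text
t 4.6 pos [547.  223.9 182.9] yawY -50.62 tilt 0.99 F [-0.6  0.3 -1.4] w 9.5 j [-0.8   0.29  0.44  1.77 -0.15  1.09 -1.2 ]
units lin [-0.0085  0.0017  0.0143]  mm [-6.4  1.3 10.7]  twist [ 0.01   -0.0327 -1.8091] deg [  0.3   -0.98 -54.27]
```

Request:
servo_tool([
  {"linear": [0,0,0],"twist": [0,0,0]},
  {"linear": [0,0,0],"twist": [0,0,0]},
  {"linear": [-0.0085,0.0017,0.0143],"twist": [0.01,-0.0327,0]},
  {"linear": [0,0,0],"twist": [0,0,0]},
], gripper=0.4)

```text
t: 5.1
position: [543.8, 216.8, 171.3]
tcp_rot: [0.942, 0.336, -0.002, -0.003]
contact_force: [-0.3, 0.0, 0.3]
gripper_width: 34.2
```

```bash
python3 -c "
from h import *
rem(543,219,172,-50.7)"
```

```text
t 5.1 pos [543.8 216.8 171.3] yawY -50.74 tilt 0.36 F [-0.3  0.   0.3] w 34.2 j [-0.79  0.3   0.44  1.78 -0.15  1.09 -1.19]
units lin [ 0.001  -0.003  -0.0009]  mm [ 0.7 -2.3 -0.7]  twist [-0.0119  0.0021 -0.0014] deg [-0.36  0.06 -0.04]
```

Request:
servo_tool([
  {"linear": [0,0,0],"twist": [0,0,0]},
])

```text
t: 5.22
position: [543.9, 216.6, 171.1]
tcp_rot: [0.942, 0.336, -0.002, -0.003]
contact_force: [0.4, 0.3, -0.1]
gripper_width: 34.1
```

Request:
servo_tool([
  {"linear": [0,0,0],"twist": [0,0,0]},
])

```text
t: 5.35
position: [544.0, 216.6, 171.1]
tcp_rot: [0.942, 0.336, -0.002, -0.003]
contact_force: [0.8, -0.2, -0.3]
gripper_width: 34.4
```

```bash
python3 -c "
from h import *
rem(543,219,172,-50.7)"
```

```text
t 5.35 pos [544.  216.6 171.1] yawY -50.76 tilt 0.36 F [ 0.8 -0.2 -0.3] w 34.4 j [-0.79  0.3   0.44  1.78 -0.15  1.09 -1.19]
units lin [ 0.0011 -0.0033 -0.0012]  mm [ 0.8 -2.5 -0.9]  twist [-0.0117  0.0025 -0.0021] deg [-0.35  0.07 -0.06]
```

Request:
servo_tool([
  {"linear": [0.001,-0.0045,0],"twist": [-0.0117,0,0]},
  {"linear": [0,0,0],"twist": [0,0,0]},
])

```text
t: 5.6
position: [542.4, 220.2, 171.4]
tcp_rot: [0.942, 0.336, -0.0, 0.0]
contact_force: [0.3, 0.5, -0.8]
gripper_width: 33.9
```

Request:
servo_tool([
  {"linear": [0,0,0],"twist": [0,0,0]},
  {"linear": [0,0,0],"twist": [0,0,0]},
  {"linear": [0,0,0],"twist": [0,0,0]},
  {"linear": [0,0,0],"twist": [0,0,0]},
], gripper=0)

```text
t: 6.1
position: [542.4, 220.5, 171.6]
tcp_rot: [0.942, 0.336, -0.0, 0.0]
contact_force: [0.7, -0.6, 1.3]
gripper_width: 9.6
```

```bash
python3 -c "
from h import *
rem(542.5,219.7,172,3.65)"
```

```text
t 6.1 pos [542.4 220.5 171.6] yawY -50.73 tilt 0.02 F [ 0.7 -0.6  1.3] w 9.6 j [-0.8   0.3   0.44  1.79 -0.14  1.09 -1.2 ]
units lin [-0.0005  0.0009 -0.0006]  mm [-0.4  0.7 -0.4]  twist [ 2.0000e-04  8.0000e-04 -1.8127e+00] deg [ 1.000e-02  2.000e-02 -5.438e+01]
```

Request:
servo_tool([
  {"linear": [0,0,0],"twist": [0,0,-0.3]},
  {"linear": [0,0,0],"twist": [0,0,-0.3]},
  {"linear": [0,0,0],"twist": [0,0,-0.3]},
  {"linear": [0,0,0],"twist": [0,0,-0.3]},
  {"linear": [0,0,0],"twist": [0,0,-0.3]},
], grip_force=40)

```text
t: 6.72
position: [542.1, 220.6, 171.6]
tcp_rot: [0.733, 0.68, -0.0, -0.0]
contact_force: [-0.7, 0.6, -0.3]
gripper_width: 9.4
```

```bash
python3 -c "
from h import *
rem(542.5,219.7,172,3.65)"
```

```text
t 6.725 pos [542.1 220.6 171.6] yawY -4.32 tilt 0.04 F [-0.7  0.6 -0.3] w 9.4 j [-0.7   0.29  0.32  1.78 -0.1   1.09 -0.43]
units lin [-0.0011  0.0006 -0.0005]  mm [-0.8  0.4 -0.4]  twist [-0.0013  0.0005 -0.2655] deg [-0.04  0.01 -7.97]
```

Request:
servo_tool([
  {"linear": [0,0,0],"twist": [0,0,-0.27]},
  {"linear": [0,0,0],"twist": [0,0,0]},
])

```text
t: 6.98
position: [542.1, 220.6, 171.6]
tcp_rot: [0.682, 0.731, -0.0, -0.0]
contact_force: [-0.7, -0.9, -0.4]
gripper_width: 9.3
```

```bash
python3 -c "
from h import *
rem(542.5,219.7,172,3.65)"
```

```text
t 6.975 pos [542.1 220.6 171.6] yawY 3.98 tilt 0.05 F [-0.7 -0.9 -0.4] w 9.3 j [-0.69  0.29  0.3   1.78 -0.1   1.09 -0.29]
units lin [-0.0012  0.0004 -0.0005]  mm [-0.9  0.3 -0.4]  twist [-0.0017 -0.0003  0.0111] deg [-0.05 -0.01  0.33]
```

Request:
servo_tool([
  {"linear": [0,0,0],"twist": [0,0,0]},
  {"linear": [0,0,0],"twist": [0,0,0]},
  {"linear": [0,0,0],"twist": [0,0,0]},
  {"linear": [0,0,-0.05],"twist": [0,0,0]},
  {"linear": [0,0,-0.07],"twist": [0,0,0]},
  {"linear": [0,0,-0.04],"twist": [0,0,0]},
  {"linear": [0,0,0],"twist": [0,0,0.33]},
  {"linear": [0,0,0],"twist": [0,0,0.33]},
  {"linear": [0,0,0],"twist": [0,0,0.33]},
  {"linear": [0,0,0],"twist": [0,0,0.33]},
], gripper=1)

```text
t: 8.22
position: [542.5, 220.1, 296.0]
tcp_rot: [0.897, 0.443, 0.0, 0.0]
contact_force: [0.7, 0.6, 0.4]
gripper_width: 85.2
```

```bash
python3 -c "
from h import *
rem(521,-205.5,290,-97)
snap('top','t2'); snap('side','s2')
a=cv2.imread('pics/t2.png');b=cv2.imread('pics/s2.png')
r=lambda q:cv2.resize(q,(400,400),interpolation=cv2.INTER_CUBIC)
cv2.imwrite('pics/c2.png',np.hstack([r(a[140:250,155:265]),r(b[120:240,250:370])]))"
```

```text
t 8.225 pos [542.5 220.1 296. ] yawY -37.41 tilt 0.01 F [0.7 0.6 0.4] w 85.2 j [-0.76  0.19  0.38  1.64 -0.07  1.32 -1.02]
units lin [-0.4682  0.322   0.0081]  mm [-351.1  241.5    6.1]  twist [ 3.0000e-04 -1.0000e-04  1.9865e+00] deg [ 1.000e-02 -0.000e+00  5.959e+01]
```

View pics/c2.png

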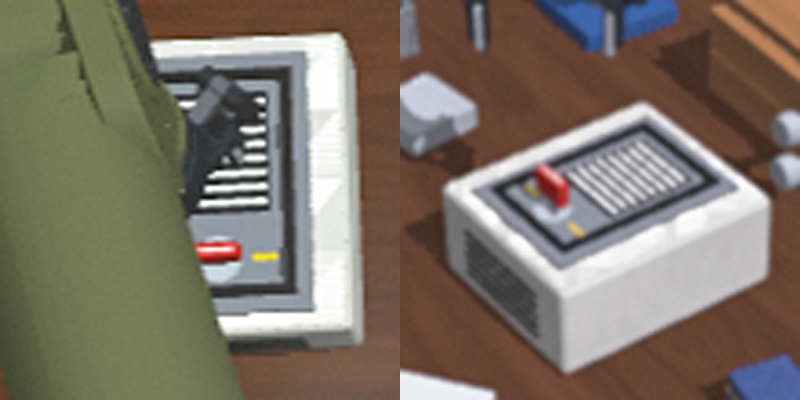

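Request:
servo_tool([
  {"linear": [-0.058,0.0403,0],"twist": [0,0,0]},
  {"linear": [-0.058,0.0403,0],"twist": [0,0,0]},
  {"linear": [-0.058,0.0403,0],"twist": [0,0,0]},
  {"linear": [-0.058,0.0403,0],"twist": [0,0,0]},
  {"linear": [-0.058,0.0403,0],"twist": [0,0,0]},
  {"linear": [-0.058,0.0403,0],"twist": [0,0,0]},
  {"linear": [-0.058,0.0403,0],"twist": [0,0,0]},
  {"linear": [-0.058,0.0403,0],"twist": [0,0,0]},
  {"linear": [0,0,0],"twist": [0,0,0.33]},
  {"linear": [0,0,0],"twist": [0,0,0.33]},
  {"linear": [0,0,0],"twist": [0,0,0.33]},
  {"linear": [0,0,0],"twist": [0,0,0.33]},
])

```text
t: 9.82
position: [530.8, -217.4, 296.6]
tcp_rot: [0.992, 0.128, 0.002, 0.001]
contact_force: [0.6, -0.2, 0.0]
gripper_width: 85.1
```

```bash
python3 -c "
from h import *
rem(521,-205.5,290,-97)"
```

```text
t 9.825 pos [ 530.8 -217.4  296.6] yawY -75.31 tilt 0.25 F [ 0.6 -0.2  0. ] w 85.1 j [-0.34  0.19  0.78  1.68 -0.14  1.32 -0.85]
units lin [-0.0086 -0.0186  0.0087]  mm [ -6.5 -14.    6.5]  twist [ 0.0027 -0.008   0.7231] deg [ 0.08 -0.24 21.69]
```

Request:
servo_tool([
  {"linear": [-0.0086,-0.0186,0],"twist": [0,-0.008,0]},
  {"linear": [0,0,0],"twist": [0,0,0.34]},
  {"linear": [0,0,0],"twist": [0,0,0.34]},
  {"linear": [0,0,0.05],"twist": [0,0,0]},
])

```text
t: 10.32
position: [520.6, -202.8, 260.9]
tcp_rot: [0.999, -0.044, 0.002, 0.0]
contact_force: [0.0, 0.4, -0.3]
gripper_width: 85.5
```

```bash
python3 - <<'E'
from h import *
pt=up([(96,56),(297,84),(265,381),(61,352)],(355,185),5)
ps=up([(413,46),(558,235),(200,385-8),(65,182)],(335,280),6)
L=R4(75,50,8)
for o in([("side",ps,L)],[("top",pt,L),("side",ps,L)]):
    g,r=fitrect(o,[520,-205,0]);print(g[:2].round(1),np.degrees(g[2]).round(2),r.tolist())
rem(521,-205.5,90,-97)
snap('side','s3');a=cv2.imread('pics/s3.png');cv2.imwrite('pics/s3z.png',cv2.resize(a[200:360,290:470],None,fx=4,fy=4,interpolation=cv2.INTER_CUBIC))
E
```

```text
[ 519.6 -203.8] -6.56 [[0.0, 0.92], [-0.17, -0.69], [-0.19, -0.23], [0.37, 0.14]]
[ 520.1 -204.6] -6.79 [[-0.17, 0.53], [-0.63, 0.12], [-0.51, 0.09], [-0.1, 0.51], [0.52, 1.08], [0.23, -0.45], [0.08, -0.18], [0.78, 0.13]]
t 10.325 pos [ 520.6 -202.8  260.9] yawY -95.04 tilt 0.27 F [ 0.   0.4 -0.3] w 85.5 j [-0.4   0.18  0.81  1.77 -0.14  1.24 -1.21]
units lin [-2.000e-04  3.400e-03  2.279e-01]  mm [-1.000e-01  2.500e+00  1.709e+02]  twist [ 0.001  -0.0089  0.0652] deg [ 0.03 -0.27  1.96]
```

View pics/s3z.png

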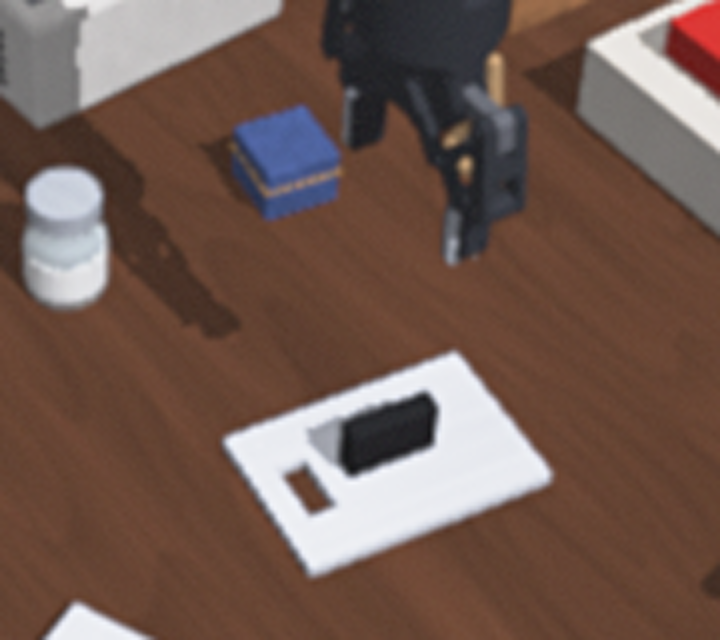

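Request:
servo_tool([
  {"linear": [0,0.003,0.05],"twist": [0,-0.009,0.062]},
  {"linear": [0,0,0.06],"twist": [0,0,0]},
  {"linear": [0,0,0.06],"twist": [0,0,0]},
  {"linear": [0,0,0],"twist": [0,0,0]},
])

```text
t: 10.88
position: [514.7, -198.7, 124.9]
tcp_rot: [0.999, -0.049, -0.007, -0.003]
contact_force: [0.4, -0.0, 0.8]
gripper_width: 85.5
```

```bash
python3 -c "
from h import *
rem(520.5,-205,88,-96.9)"
```

```text
t 10.875 pos [ 514.7 -198.7  124.9] yawY -95.64 tilt 0.8 F [ 0.4 -0.   0.8] w 85.5 j [-0.33  0.35  0.76  1.91 -0.28  1.01 -1.11]
units lin [0.0092 0.0079 0.049 ]  mm [ 6.9  5.9 36.8]  twist [-0.0082  0.0254  0.0419] deg [-0.25  0.76  1.26]
```

Request:
servo_tool([
  {"linear": [0.0092,0.0079,0.01],"twist": [-0.008,0.025,0.042]},
  {"linear": [0,0,0.02],"twist": [0,0,0]},
  {"linear": [0,0,0],"twist": [0,0,0]},
])

```text
t: 11.25
position: [524.1, -205.8, 105.7]
tcp_rot: [0.998, -0.059, 0.004, 0.0]
contact_force: [0.0, -0.2, -0.3]
gripper_width: 85.6
```

```bash
python3 -c "
from h import *
rem(520.5,-205,88,-96.9)"
```

```text
t 11.25 pos [ 524.1 -205.8  105.7] yawY -96.73 tilt 0.43 F [ 0.  -0.2 -0.3] w 85.6 j [-0.3   0.39  0.74  1.91 -0.32  0.96 -1.1 ]
units lin [-0.0051 -0.0005  0.0235]  mm [-3.8 -0.4 17.7]  twist [-0.0002 -0.0144  0.0057] deg [-0.01 -0.43  0.17]
```

Request:
servo_tool([
  {"linear": [-0.003,-0.0005,0.012],"twist": [0,-0.014,0.005]},
  {"linear": [-0.001,0,0.008],"twist": [0,0,0]},
  {"linear": [0,0,0],"twist": [0,0,0]},
])

```text
t: 11.62
position: [521.7, -205.2, 90.8]
tcp_rot: [0.998, -0.06, 0.001, -0.0]
contact_force: [-0.5, -0.2, -0.3]
gripper_width: 85.5
```

```bash
python3 -c "
from h import *
rem(520.5,-205,88,-96.9)"
```

```text
t 11.625 pos [ 521.7 -205.2   90.8] yawY -96.86 tilt 0.08 F [-0.5 -0.2 -0.3] w 85.5 j [-0.29  0.41  0.73  1.92 -0.34  0.94 -1.09]
units lin [-0.0017 -0.0001  0.0037]  mm [-1.3 -0.1  2.8]  twist [-0.0004 -0.0026  0.0012] deg [-0.01 -0.08  0.04]
```

Request:
servo_tool([
  {"linear": [-0.0017,0,0.004],"twist": [0,-0.002,0]},
  {"linear": [0,0,0],"twist": [0,0,0]},
])

```text
t: 11.88
position: [520.5, -205.1, 87.7]
tcp_rot: [0.998, -0.06, 0.0, -0.0]
contact_force: [0.4, -0.2, -0.1]
gripper_width: 85.3
```

Request:
servo_tool([
  {"linear": [0,0,0],"twist": [0,0,0]},
  {"linear": [0,0,0],"twist": [0,0,0]},
  {"linear": [0,0,0],"twist": [0,0,0]},
  {"linear": [0,0,0],"twist": [0,0,0]},
  {"linear": [0,0,0],"twist": [0,0,0]},
  {"linear": [0,0,0],"twist": [0,0,0]},
], gripper=0, grip_force=60)

```text
t: 12.62
position: [520.9, -205.1, 88.3]
tcp_rot: [0.998, -0.06, 0.001, -0.0]
contact_force: [-0.3, 0.4, 0.6]
gripper_width: 15.3
```

```bash
python3 -c "
from h import *
rem(520.5,-205,88,-96.9)"
```

```text
t 12.625 pos [ 520.9 -205.1   88.3] yawY -96.86 tilt 0.09 F [-0.3  0.4  0.6] w 15.3 j [-0.29  0.42  0.73  1.92 -0.34  0.93 -1.08]
units lin [-0.0005 -0.0001  0.0004]  mm [-0.4 -0.1  0.3]  twist [-0.0008 -0.0028  0.0014] deg [-0.02 -0.08  0.04]
```

Request:
servo_tool([
  {"linear": [0,0,-0.02],"twist": [0,0,0]},
  {"linear": [0,0,-0.04],"twist": [0,0,0]},
  {"linear": [0,0,-0.06],"twist": [0,0,0]},
  {"linear": [0,0,-0.06],"twist": [0,0,0]},
  {"linear": [0,0,-0.05],"twist": [0,0,0]},
  {"linear": [0,0,-0.02],"twist": [0,0,0]},
], grip_force=90)

```text
t: 13.38
position: [517.8, -205.2, 281.5]
tcp_rot: [0.998, -0.061, -0.003, -0.001]
contact_force: [-0.0, -0.7, -3.1]
gripper_width: 14.7
```

```bash
python3 -c "
from h import *
rem(592.3,223.4,270,-86.35)
snap('side','s4')"
```

```text
t 13.375 pos [ 517.8 -205.2  281.5] yawY -96.99 tilt 0.3 F [-0.  -0.7 -3.1] w 14.7 j [-0.41  0.17  0.83  1.74 -0.13  1.29 -1.25]
units lin [ 0.029  -0.5793  0.0157]  mm [  21.8 -434.4   11.8]  twist [-0.0026  0.0097 -0.3548] deg [ -0.08   0.29 -10.64]
```

View pics/s4.png

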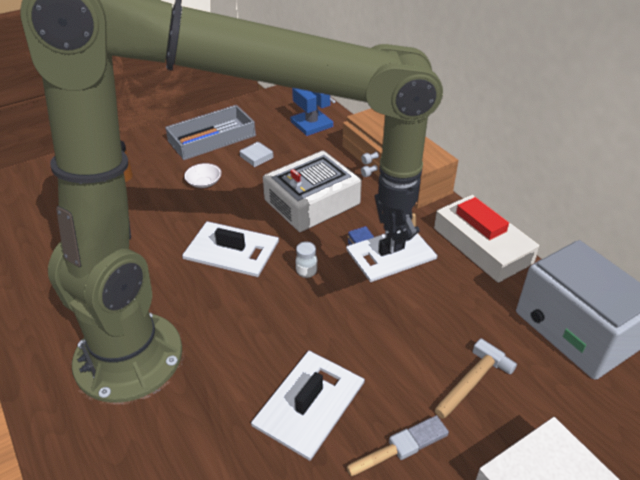

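Request:
servo_tool([
  {"linear": [0.0036,-0.06,0],"twist": [0,0,0]},
  {"linear": [0.0036,-0.072,0],"twist": [0,0,0]},
  {"linear": [0.0036,-0.072,0],"twist": [0,0,0]},
  {"linear": [0.0036,-0.072,0],"twist": [0,0,0]},
  {"linear": [0.0036,-0.072,0],"twist": [0,0,0]},
  {"linear": [0.0036,-0.072,0],"twist": [0,0,0]},
  {"linear": [0.0036,-0.072,0],"twist": [0,0,0]},
  {"linear": [0.0036,-0.06,0],"twist": [0,0,0]},
  {"linear": [0,0,0],"twist": [0,0,-0.18]},
  {"linear": [0,0,0],"twist": [0,0,-0.18]},
  {"linear": [0,0,0],"twist": [0,0,0]},
])

```text
t: 14.8
position: [584.7, 214.8, 261.3]
tcp_rot: [0.999, 0.034, -0.016, 0.004]
contact_force: [0.5, 0.0, -2.1]
gripper_width: 14.5
```

```bash
python3 -c "
from h import *
rem(592.3,223.4,250,-86.35)"
```

```text
t 14.8 pos [584.7 214.8 261.3] yawY -86.1 tilt 1.85 F [ 0.5  0.  -2.1] w 14.5 j [-0.82  0.33  0.53  1.57 -0.17  1.32 -1.76]
units lin [ 0.0114 -0.0109  0.0147]  mm [ 8.5 -8.2 11. ]  twist [0.0132 0.0604 0.0082] deg [0.4  1.81 0.25]
```

Request:
servo_tool([
  {"linear": [0.0114,-0.0109,0.01],"twist": [0.0132,0.0604,0.0082]},
  {"linear": [0,0,0],"twist": [0,0,0]},
])

```text
t: 15.05
position: [591.6, 222.3, 250.9]
tcp_rot: [1.0, 0.029, -0.002, 0.001]
contact_force: [-0.5, -0.1, -3.3]
gripper_width: 14.4
```

```bash
python3 -c "
from h import *
rem(592.3,223.4,250,-86.35)
for n in('top','side'): snap(n,n+'5')
a=cv2.imread('pics/side5.png');cv2.imwrite('pics/s5z.png',cv2.resize(a[90:240,220:400],None,fx=4,fy=4,interpolation=cv2.INTER_CUBIC))
a=cv2.imread('pics/top5.png');cv2.imwrite('pics/t5z.png',cv2.resize(a[120:250,150:280],None,fx=4,fy=4,interpolation=cv2.INTER_CUBIC))"
```

```text
t 15.05 pos [591.6 222.3 250.9] yawY -86.63 tilt 0.23 F [-0.5 -0.1 -3.3] w 14.4 j [-0.83  0.34  0.53  1.58 -0.18  1.27 -1.78]
units lin [ 0.001  -0.0014  0.0012]  mm [ 0.7 -1.   0.9]  twist [ 0.0038  0.0065 -0.0092] deg [ 0.11  0.19 -0.28]
```

View pics/s5z.png

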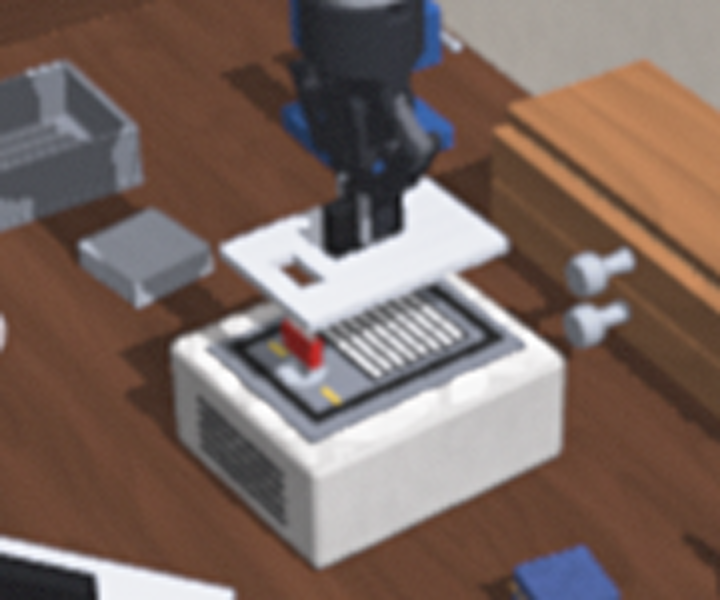

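View pics/t5z.png

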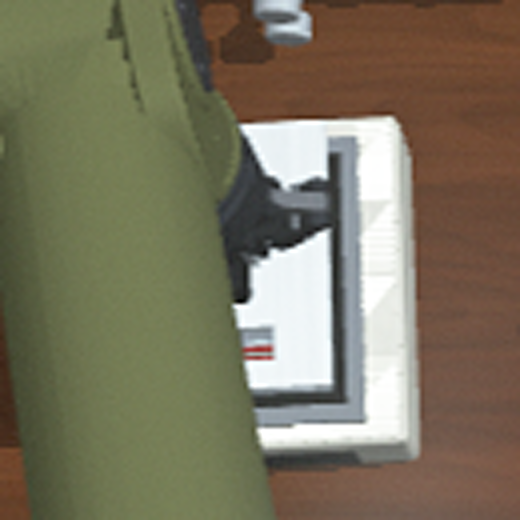

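```bash
python3 - <<'E'
from h import *
ps=up([(430,182),(510,241),(308,324),(221,246)],(220,90),4)
pt=up([(328,125),(333,386)],(150,120),4)
L=R4(75,50,171.0)
for o in([("side",ps,L)],[("top",pt,L[1:3]),("side",ps,L)],[("top",pt,L[1:3])]):
    g,r=fitrect(o,[592,223,0]);print(g[:2].round(1),np.degrees(g[2]).round(2),r.tolist())
# frame via same side view
fs=up([(524,342),(313,440),(208,350)],(220,90),4);L=R4(86,61,90.)[1:]
g,r=fitrect([("side",fs,L)],[592,223,0]);print("frame",g[:2].round(1),np.degrees(g[2]).round(2),r.tolist())
ft=up([(357,137),(367,420)],(150,120),4)
g,r=fitrect([("top",ft,R4(86,61,90.)[1:3])],[592,223,0]);print("frame",g[:2].round(1),np.degrees(g[2]).round(2),r.tolist())
E
```

```text
[591.7 219.6] -0.03 [[-1.14, -1.84], [0.47, 1.67], [-0.37, 0.16], [1.01, -0.08]]
[591.6 219.5] 1.22 [[1.07, -0.53], [-1.05, 0.35], [-1.88, -1.97], [0.41, 1.26], [0.32, 0.39], [0.91, 0.4]]
[589.8 219.5] 3.05 [[-0.02, -0.43], [0.02, 0.41]]
frame [592.8 226.4] 4.57 [[0.91, -0.24], [0.04, 0.42], [-0.94, -0.38]]
frame [593.1 222.4] 3.83 [[-0.01, -0.22], [0.01, 0.22]]
```

```bash
python3 - <<'E'
from h import *
a=cv2.imread('pics/side5.png');f=7;o=(270,130)
z=cv2.resize(a[130:215,270:355],None,fx=f,fy=f,interpolation=cv2.INTER_CUBIC)
def poly(g,zz,col,hx=75,hy=50,cx=0):
    L=R4(hx,hy,zz,cx);c,s=np.cos(g[2]),np.sin(g[2])
    P=np.c_[g[0]+c*L[:,0]-s*L[:,1],g[1]+s*L[:,0]+c*L[:,1],L[:,2]]
    q=(w2pix('side',P)-o+.5)*f-.5; cv2.polylines(z,[q.round().astype(int).reshape(-1,1,2)],True,col,1); print(q.round())
g=[591.6,222.3,np.radians(3.4)]
poly(g,171,(0,255,0)); poly(g,171,(255,0,0),9,19,-50)
cv2.imwrite('pics/s5o.png',z)
E
```

```text
[[377.  20.]
 [541. 142.]
 [197. 288.]
 [ 39. 155.]]
[[166. 163.]
 [227. 212.]
 [185. 230.]
 [125. 180.]]
```

View pics/s5o.png

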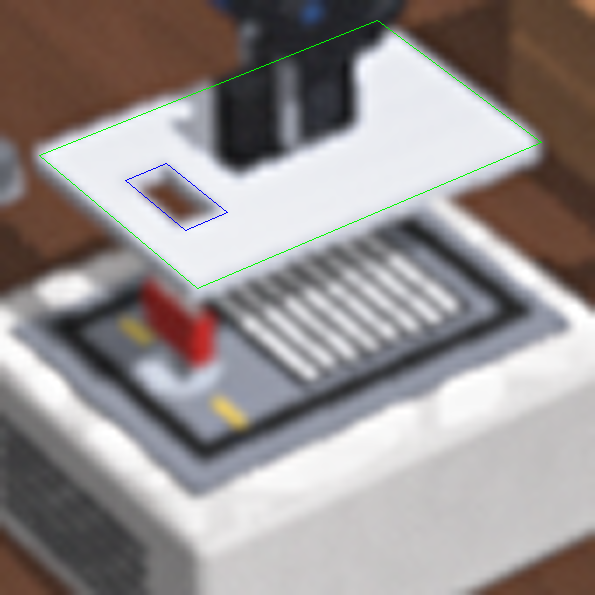

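Request:
servo_tool([
  {"linear": [0.0008,-0.0014,0.012],"twist": [0.0038,0.0065,-0.01]},
  {"linear": [0,0,0.012],"twist": [0,0,0]},
  {"linear": [0,0,0],"twist": [0,0,0]},
])

```text
t: 15.52
position: [592.7, 221.2, 232.9]
tcp_rot: [1.0, 0.031, 0.0, 0.0]
contact_force: [-0.6, -1.6, -3.0]
gripper_width: 14.7
```

```bash
python3 -c "
from h import *
rem(592.2,223.3,216,-86.3)"
```

```text
t 15.525 pos [592.7 221.2 232.9] yawY -86.47 tilt 0.05 F [-0.6 -1.6 -3. ] w 14.7 j [-0.82  0.35  0.53  1.61 -0.18  1.23 -1.77]
units lin [-0.0006 -0.0028  0.0225]  mm [-0.4 -2.1 16.9]  twist [ 0.0011 -0.0014 -0.0057] deg [ 0.03 -0.04 -0.17]
```

Request:
servo_tool([
  {"linear": [-0.0006,-0.0028,0.01],"twist": [0,0,-0.0057]},
  {"linear": [0,0,0.005],"twist": [0,0,0]},
  {"linear": [0,0,0],"twist": [0,0,0]},
])

```text
t: 15.9
position: [592.1, 223.5, 220.8]
tcp_rot: [0.999, 0.032, 0.0, 0.0]
contact_force: [0.5, 0.4, -3.9]
gripper_width: 14.4
```

```bash
python3 -c "
from h import *
rem(592.2,223.3,200,-86.3)
for n in('top','side'): snap(n,n+'6')
a=cv2.imread('pics/side6.png')[130:220,265:355];
b=cv2.imread('pics/top6.png')[140:240,180:270]
r=lambda q:cv2.resize(q,(400,400),interpolation=cv2.INTER_CUBIC)
cv2.imwrite('pics/c6.png',np.hstack([r(b),r(a)]))"
```

```text
t 15.9 pos [592.1 223.5 220.8] yawY -86.29 tilt 0.05 F [ 0.5  0.4 -3.9] w 14.4 j [-0.82  0.36  0.52  1.62 -0.19  1.21 -1.77]
units lin [0.0001 0.0002 0.0278]  mm [ 0.   0.2 20.8]  twist [ 0.001  -0.0015  0.0004] deg [ 0.03 -0.04  0.01]
```

View pics/c6.png

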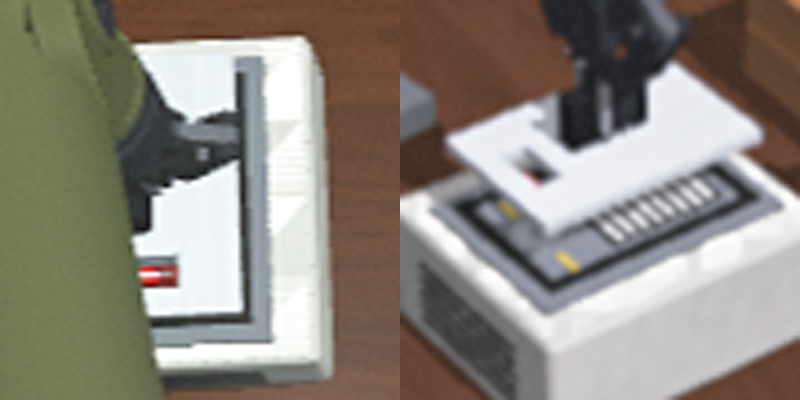

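Request:
servo_tool([
  {"linear": [0,0.0002,0.008],"twist": [0,0,0]},
  {"linear": [0,0,0.006],"twist": [0,0,0]},
  {"linear": [0,0,0],"twist": [0,0,0]},
])

```text
t: 16.38
position: [592.4, 223.4, 210.3]
tcp_rot: [0.999, 0.032, 0.001, -0.0]
contact_force: [-0.0, 0.3, -2.8]
gripper_width: 14.2
```

```bash
python3 -c "
from h import *
rem(592.2,223.3,190,-86.3)"
```

```text
t 16.375 pos [592.4 223.4 210.3] yawY -86.29 tilt 0.1 F [-0.   0.3 -2.8] w 14.2 j [-0.82  0.37  0.52  1.63 -0.2   1.19 -1.76]
units lin [-0.0004  0.0001  0.0271]  mm [-0.3  0.1 20.3]  twist [ 0.0001 -0.0033  0.0004] deg [ 0.   -0.1   0.01]
```

Request:
servo_tool([
  {"linear": [-0.0004,0,0.008],"twist": [0,-0.003,0]},
  {"linear": [0,0,0.008],"twist": [0,0,0]},
  {"linear": [0,0,0],"twist": [0,0,0]},
])

```text
t: 16.75
position: [592.1, 223.4, 197.3]
tcp_rot: [0.999, 0.032, -0.0, 0.0]
contact_force: [-0.7, -0.1, -2.4]
gripper_width: 15.0
```

```bash
python3 -c "
from h import *
rem(592.2,223.3,180,-86.3)"
```

```text
t 16.75 pos [592.1 223.4 197.3] yawY -86.29 tilt 0.01 F [-0.7 -0.1 -2.4] w 15.0 j [-0.82  0.38  0.52  1.64 -0.2   1.17 -1.76]
units lin [0.0002 0.0001 0.0231]  mm [ 0.1  0.1 17.3]  twist [0.0002 0.0004 0.0004] deg [0.01 0.01 0.01]
```

Request:
servo_tool([
  {"linear": [0,0,0.008],"twist": [0,0,0]},
  {"linear": [0,0,0.006],"twist": [0,0,0]},
  {"linear": [0,0,0.003],"twist": [0,0,0]},
  {"linear": [0,0,0],"twist": [0,0,0]},
])

```text
t: 17.25
position: [592.1, 223.4, 183.6]
tcp_rot: [0.999, 0.032, -0.0, 0.0]
contact_force: [-0.4, -0.3, -2.2]
gripper_width: 14.3
```

```bash
python3 -c "
from h import *
rem(592.2,223.3,178,-86.3)"
```

```text
t 17.25 pos [592.1 223.4 183.6] yawY -86.28 tilt 0.01 F [-0.4 -0.3 -2.2] w 14.3 j [-0.81  0.4   0.52  1.66 -0.21  1.14 -1.75]
units lin [0.0001 0.0002 0.0075]  mm [0.1 0.2 5.6]  twist [0.0003 0.0004 0.0005] deg [0.01 0.01 0.02]
```

Request:
servo_tool([
  {"linear": [0,0,0.003],"twist": [0,0,0]},
  {"linear": [0,0,0.003],"twist": [0,0,0]},
])

```text
t: 17.5
position: [592.4, 223.5, 179.8]
tcp_rot: [0.999, 0.032, 0.0, -0.0]
contact_force: [-1.7, -0.5, 1.7]
gripper_width: 14.6
```

Request:
servo_tool([
  {"linear": [0,0,0.003],"twist": [0,0,0]},
])

```text
t: 17.62
position: [592.4, 223.5, 178.3]
tcp_rot: [0.999, 0.032, 0.0, -0.0]
contact_force: [-4.3, -1.4, 21.2]
gripper_width: 14.3
```

Request:
servo_tool([
  {"linear": [0,0,0.003],"twist": [0,0,0]},
])

```text
t: 17.75
position: [592.4, 223.4, 178.3]
tcp_rot: [0.999, 0.032, 0.0, -0.001]
contact_force: [-8.1, -1.9, 16.7]
gripper_width: 14.5
```

```bash
python3 -c "
from h import *
rem(592.2,223.3,178,-86.3)"
```

```text
t 17.75 pos [592.4 223.4 178.3] yawY -86.28 tilt 0.09 F [-8.1 -1.9 16.7] w 14.5 j [-0.81  0.4   0.51  1.66 -0.22  1.13 -1.75]
units lin [-0.0003  0.0002  0.0004]  mm [-0.2  0.1  0.3]  twist [-0.003  -0.0005  0.0006] deg [-0.09 -0.01  0.02]
```

Request:
servo_tool([
  {"linear": [-0.001,0,0.004],"twist": [0,0,0]},
])

```text
t: 17.88
position: [592.3, 223.3, 178.3]
tcp_rot: [0.999, 0.032, 0.001, -0.001]
contact_force: [-5.1, -1.4, 15.1]
gripper_width: 14.8
```

```bash
python3 -c "
from h import *
for n in('top','side','top','side'): 
  snap(n,n+'7');rem(592.2,223.3,178,-86.3)
a=cv2.imread('pics/side7.png')[130:220,265:355];
b=cv2.imread('pics/top7.png')[140:240,180:270]
r=lambda q:cv2.resize(q,(400,400),interpolation=cv2.INTER_CUBIC)
cv2.imwrite('pics/c7.png',np.hstack([r(b),r(a)]))"
```

```text
t 17.925 pos [592.3 223.3 178.3] yawY -86.28 tilt 0.2 F [-5.9 -1.4 12.4] w 14.2 j [-0.81  0.4   0.51  1.66 -0.22  1.13 -1.75]
units lin [-0.0002  0.      0.0004]  mm [-0.1  0.   0.3]  twist [-0.0055 -0.0037  0.0006] deg [-0.17 -0.11  0.02]
t 17.975 pos [592.3 223.3 178.3] yawY -86.29 tilt 0.2 F [-5.4 -2.5 13.4] w 14.5 j [-0.81  0.4   0.51  1.66 -0.22  1.13 -1.75]
units lin [-0.0001 -0.      0.0004]  mm [-0.1 -0.   0.3]  twist [-0.0055 -0.0035  0.0005] deg [-0.17 -0.11  0.01]
t 18.025 pos [592.3 223.3 178.3] yawY -86.28 tilt 0.2 F [-5.7 -2.  13.5] w 14.6 j [-0.81  0.4   0.51  1.66 -0.22  1.13 -1.75]
units lin [-0.0002  0.      0.0004]  mm [-0.1  0.   0.3]  twist [-0.0055 -0.0036  0.0005] deg [-0.16 -0.11  0.02]
t 18.075 pos [592.3 223.3 178.3] yawY -86.28 tilt 0.2 F [-6.7 -1.2 13.7] w 14.3 j [-0.81  0.4   0.51  1.66 -0.22  1.13 -1.75]
units lin [-0.0002  0.      0.0004]  mm [-0.1  0.   0.3]  twist [-0.0055 -0.0036  0.0006] deg [-0.17 -0.11  0.02]
```

View pics/c7.png

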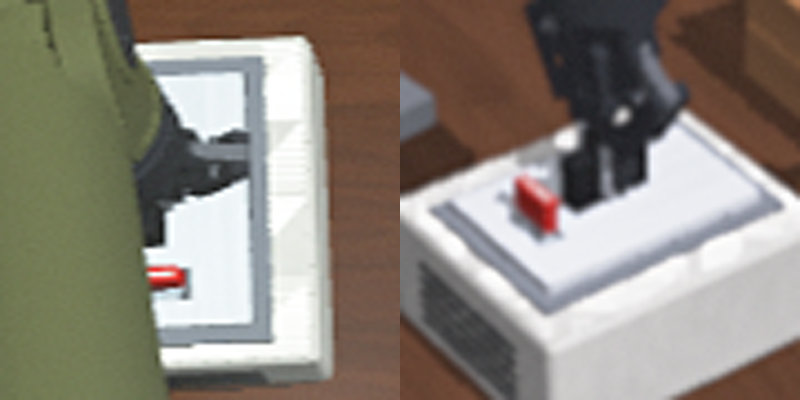

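View pics/side7.png

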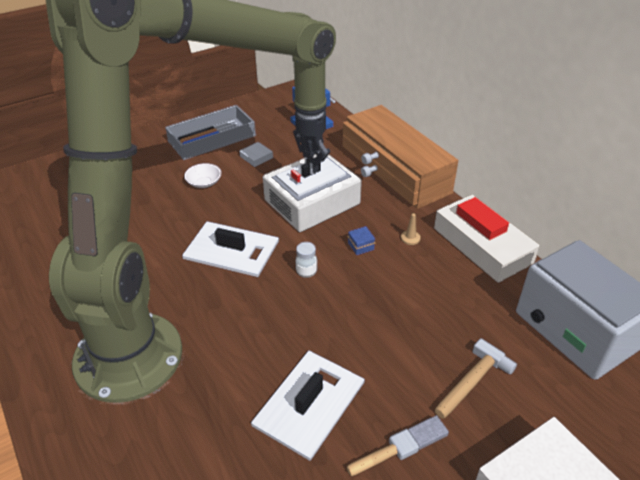

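The panel is down with the bar standing through the slot at about (535,205) in the crop. The push is only about 13.5 N, so I'll raise it for margin.

Request:
servo_tool([
  {"linear": [-0.001,0,0.007],"twist": [-0.005,-0.003,0]},
])

```text
t: 18.2
position: [592.3, 223.4, 178.3]
tcp_rot: [0.999, 0.032, 0.001, -0.001]
contact_force: [-12.8, -3.8, 33.0]
gripper_width: 14.7
```

```bash
python3 -c "
from h import *
for n in('top','side','top','side','side','side'): 
  snap(n,n+'8');
rem(592.2,223.3,178,-86.3)"
```

```text
t 18.5 pos [592.3 223.3 178.3] yawY -86.28 tilt 0.2 F [-10.3  -2.9  24.2] w 14.4 j [-0.81  0.4   0.51  1.66 -0.22  1.13 -1.75]
units lin [-0.0002  0.      0.0004]  mm [-0.1  0.   0.3]  twist [-0.0052 -0.004   0.0006] deg [-0.16 -0.12  0.02]
```

```bash
python3 -c "
from h import *
print(ctrl.finish_job()); rem(592.2,223.3,178,-86.3)"
```

```text
the job is handed in; nothing more can be done
None
the job is handed in; nothing more can be done
```

The job is handed in with the panel fitted over the fastener and still held pressed down. It finished at 18.5 s of the 48 s allowed, and the hand-in reports no verdict.

- **Fastener:** I turned it from about 0.62 rad to the marks. The gripper ended about 0.3° from my measured quarter-turn direction, and the picture after release showed the bar in line with the visible yellow mark.
- **Panel:** I picked up the smallest panel by its grip and lowered it over the fastener without touching it on the way down. The last pictures show the bar standing through the slot and the panel flat inside the frame.
- **Press:** The tool stopped at 178.3 mm, which is the expected height with the seal flush. The steady downward push was about 24 N (33 N as it was applied), with the gripper tilted 0.2°. I could not read the seal squeeze or the force on the box directly; I worked these out from the height and the wrist force.
- **Disagreements:**
  - While the panel was still in the air, the camera put it about 3 mm to one side (in y) of where the arm said it was. I trusted the arm, and the slot passed over the bar without force.
  - A sideways push of about 10 N remained at the end.
- **Other objects:** The last side view showed nothing else on the bench moved.

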